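# Close and latch the split casting mould

### The arm

A 6-joint arm with a two-finger parallel gripper is mounted at the origin on the work surface. World frame = base frame: x ahead of the robot, y to its left, z up, the work surface at z = 0. Lengths are in m, angles in degrees, forces in N, time in s.
With the tool pointing down it reaches from about 0.3 to 0.75 m from the base axis. Payload 8.5 kg.
Tool frame: the origin (TCP) lies midway between the tips of the shut fingers; the grasp point (between the pads) lies 19 mm behind it (env.grip_depth is the distance from the TCP to the grasp point, in m); y points along the fingers, x is the direction in which the jaws open and shut, and the axes are right-handed (so a half turn about y gives the same grasp; the last joint's range is limited). The gripper opens to 85 mm and grips with 20 to 120 N. Pads are 22 mm wide; open, the fingers measure 114 mm over their backs; the gripper's body (76 mm by 85 mm) begins 54 mm behind the grasp point. The pads swing forward as they close: fully open they stand 13 mm farther back than shut.
Start: joints at [-86.305, 21.807, 74.336, -0, 83.858, -12.336], TCP at [0.152, -0.529, 0.231] pointing down, gripper open.
Joint ranges: [-178.18, 178.18], [-50.72, 133.34], [12.68, 142.11], [-81.47, 261.47], [9.98, 163.14], [-165.26, 165.26]. Speed limits (degrees/s): [136.94, 136.94, 180, 180, 180, 180].

### API

Orientations are given as a 3x3 rotation matrix whose columns are the frame's x, y, z axes.
In Python, from rig import env gives the robot as it stands.
- The arm moves only by the shell command python3 -m inch 'ROWS' [FORCE]. ROWS is JSON, a list that holds one entry, the list of rows, each a list of 7 numbers: the gripper command: -1 is shut, 1 is fully open, values between are in proportion, then the shift along the world's x, y, z in cm, then the turn, a rotation vector about the world's x, y, z in degrees. In form: [[[grip, dx, dy, dz, rx, ry, rz], ...]]. A call has 1 to 20 rows; each row is the pose to reach, as a shift and turn from the pose commanded when the call began; what a row does not reach only later rows make up. A row lasts 1/8 s, in which the tool goes at most 62.5 mm and 10.7 degrees, less where a joint would pass 70% of its speed; a pose out of reach is approached as far as the arm can. A call with a gripper value outside its range is refused whole. The fingers move at their own pace and stop on an object; FORCE is the grip in N (left out, the last holds). Time passes only in rows, so rows that repeat a pose let the fingers close. It gives the time, the measured TCP pose, the force and the opening at its end, in the units of the state.
- env.observe(): the state, without advancing time (a new reading comes with each control period).
- env.get_image(name): name is "scene" or "side" or "wrist"; returns a dict with "frame" (420x560x3 uint8, red, green, blue), "mtx" (3x3 intrinsics, pixels), "rvec" (rotation vector, rad) and "tvec" (3), from world to camera coordinates, as OpenCV has them. Camera axes: x right, y down, z forward; pixel columns grow to the right and rows downward; lengths in m; the calibration is good to about 2 mm. A picture is of the moment at which its call begins. There is no depth.
- env.close_job(): hands the job in, once; it reports no verdict.
The state is a dict: "time_s": time; "q": joint angles; "qvel": joint speeds; "joint_efforts": joint torques, N m; "position": TCP position; "tool_rot": TCP orientation; "ft_force": force on the tool from outside, world axes, zero at the start; "wrist_torque": the same for the moment, N m; "grip_width": finger opening in m.
Only numpy, scipy, OpenCV 4.12 (cv2) and the standard library are available. Lean on these libraries where they do the work, as an engineer would, in place of code of your own. Each camera call takes 0.05 s, during which the arm holds its last target.

### The job

Close the casting mould on the bench and lock it: push its sliding half up against the rubber seal, open the red lever fully and swing the wire loop over so that its bar drops behind the hooked keeper, then throw the lever all the way back past its toggle point so that the latch holds the mould shut by itself. Do it gently, without forcing anything, and leave the other things on the bench and the brass weight on the mould where they stand.

Things in the scene. Friction and masses are not known exactly. Their poses are not given: they have to be found in the camera images.
- mould: Split casting mould, cream casting halves 150 mm wide (local x) on a fixed aluminium base plate 190 x 330 x 12 mm. Origin on the bench under the centre of the parting line; local z up; local +y runs from the sliding half towards the fixed half and the lever. Fixed half: y = 2 to 132 mm; both halves' flat tops are 62 mm above the bench.
- half (a joint): Gap of the sliding half (80 mm long in y, 14 to 62 mm above the bench) in m: 0 shut, at most 0.055; grows towards the mould's -y. Slides with about 5 N and stays. At 10 to 14 mm (different each time: feel for it) it meets a sprung rubber seal: 6 N at once, 4 N more per mm; let go, it backs out to where it met the seal. The bar clears the keeper only with the half up against the seal.
- half_face (a point): Centre of the outer upright face (150 x 48 mm, facing the mould's -y) of the sliding half, 38 mm above the bench.
- keeper (a point): Seat of the loop's bar under the steel keeper hook on the sliding half's top, 35 mm to the -y side of the half's parting edge, half-way along it, and 6 mm above the top. The keeper is 36 mm wide, 21 mm tall, and opens to the mould's -y with a lip reaching 6 mm over the seat; the bar must come down beyond the lip on the -y side.
- latch_pivot (a point): Pivot of the lever, 40 mm in +y from the parting line, 26 mm above the fixed half's top; its axis is the mould's x.
- lever (a joint): Red lever's angle in rad: 0 shut (handle lies level towards +y), 1.57 upright, 2.007 fully open against its stop (leaning to -y). Stays where left while the loop is slack. Opened fully, the bar clears the keeper's lip; part open, it may not. With the loop hooked the toggle point is just under 0.5 rad, beyond which the seal's spring snaps it to 0. Hooked, it takes up to about 10 N at the grip.
- lever_grip (a point): On the upper face (the one facing -y when the lever is upright) of the red handle, 90 mm from the pivot. Handle 24 mm wide, 14 mm thick, ends 110 mm from the pivot. Axes turn with the lever.
- loop (a joint): Angle in rad of the wire loop relative to the lever's handle: -0.87 folded back on its stop, growing as it swings up and over towards the keeper. Swings freely and falls under its own weight: leaning back it rests on the stop; pushed past the vertical it drops over on the keeper's side.
- loop_bar (a point): Middle of the loop's free end bar, round steel 8 mm thick and 62 mm long along the mould's x. The bar is 105 mm from the loop's own hinge, which sits on the lever 28 mm from the pivot and 18 degrees below the handle line; the two arms pass outside the handle, and the whole loop clears the handle's end as it swings.
- weight: Brass weight, 36 mm across and 42 mm tall, standing on the fixed half beside the latch; origin under its centre. Not to be moved.
- cap_a: Bystander: tan moulded cap shell, dome 124 mm across and 72 mm tall with a flat peak; origin under the dome's centre.
- cap_b: Bystander: like cap_a, dome 112 mm across and 65 mm tall.
- spray: Bystander: white bottle with a red cap, 56 mm across, 150 mm tall; origin under its centre.
- pigment: Bystander: reddish jar with a black lid, 66 mm across, 80 mm tall; origin under its centre.
- brush: Bystander: brush 200 mm long lying on the bench along its own x.
- mallet: Bystander: rubber mallet 260 mm long lying on the bench along its own x.

How it is judged:
By the outcome, as a careful person would: the job done as asked, in the order asked, and still so for the second after the job is handed in, with the robot touching nothing.
It also fails if it takes over 64 s, if anything falls off the work surface, if the arm or the gripper's body presses on something with over 40 N, if the wrist force passes 120 N, or if a joint passes its speed limit or range.

## Working session

There is one attempt and no reset: what is moved stays moved. The work goes in short steps, Python scripts to look and compute and a shell command to move; the robot and the scene stay as the last step left them, time stands still between calls to the robot, and variables do not carry over. Pictures are saved under pics/ and viewed, and the job is handed in when it is done.

```bash
ls; mkdir -p pics; python3 - <<'E'
from rig import env
import cv2
s=env.observe();print(s)
for n in("scene","side","wrist"):
    d=env.get_image(n);cv2.imwrite(f"pics/{n}0.png",d["frame"][:,:,::-1]);print(n,d["mtx"],d["rvec"],d["tvec"])
E
```

```text
pics
{'time_s': 0.0, 'q': array([-8.63036364e+01,  2.18422184e+01,  7.43845195e+01,  3.35900128e-03,
        8.38598299e+01, -1.23359075e+01]), 'qvel': array([ 0.04412168, -0.13564493,  0.03619617, -0.11413731,  0.01270961,
       -0.01274185]), 'joint_efforts': array([-2.46934578e-03, -4.48472893e+01, -2.31277746e+01, -2.72595125e-04,
        4.81253082e-03, -2.95598852e-05]), 'position': array([ 0.1518903 , -0.52830555,  0.23070166]), 'tool_rot': array([[ 2.76172634e-01, -3.92376674e-05,  9.61108045e-01],
       [-9.61106932e-01,  1.51150769e-03,  2.76172375e-01],
       [-1.46355856e-03, -9.99998857e-01,  3.79725465e-04]]), 'ft_force': array([ 0.0135002 ,  0.20171089, -0.00866523]), 'wrist_torque': array([-0.00588604, -0.03723827, -0.03419541]), 'grip_width': 0.08523528441491186}
scene [[525.35763073   0.         275.56466557]
 [  0.         525.35763073 210.61118728]
 [  0.           0.           1.        ]] [ 1.94079356  1.2558242  -0.63256057] [-0.17647749 -0.2036498   1.84138814]
side [[498.64164557   0.         281.67531028]
 [  0.         498.64164557 212.86156204]
 [  0.           0.           1.        ]] [ 1.36654812 -2.03966505  1.01189953] [0.18399797 0.38733494 1.29935107]
wrist [[352.34472143   0.         279.14078382]
 [  0.         352.34472143 210.04634277]
 [  0.           0.           1.        ]] [-2.2987302   1.73225824  0.2762508 ] [-0.55025597 -0.03995425  0.38066847]
```

View pics/scene0.png

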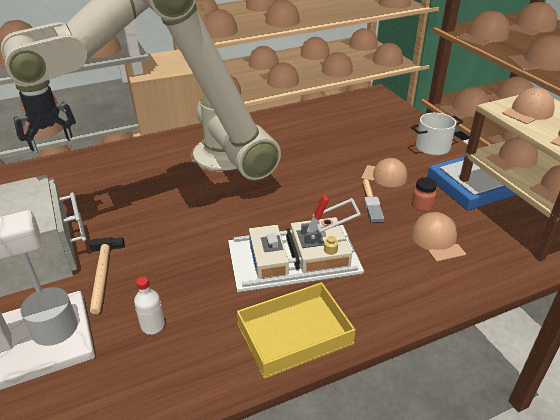

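View pics/side0.png

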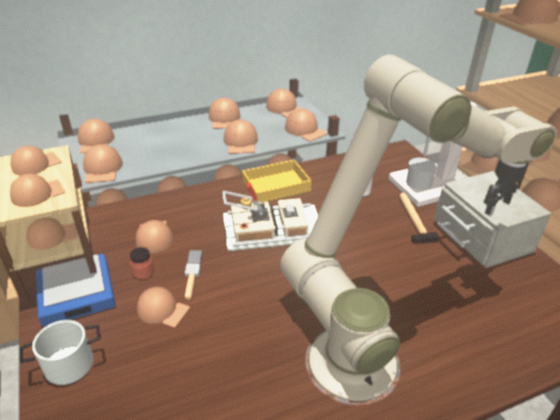

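View pics/wrist0.png

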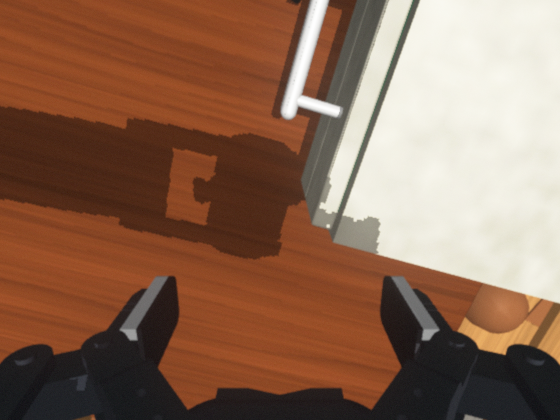

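The scene view shows the mould around (295,252), with its sliding half on the left and the lever and loop on the right. The side view shows it at (270,218). I'll enlarge both.

```bash
python3 - <<'E'
import cv2
a=cv2.imread("pics/scene0.png")[185:295,220:370];cv2.imwrite("pics/sc_z.png",cv2.resize(a,None,fx=5.3,fy=5.3,interpolation=cv2.INTER_CUBIC))
a=cv2.imread("pics/side0.png")[180:255,215:325];cv2.imwrite("pics/si_z.png",cv2.resize(a,None,fx=7,fy=7,interpolation=cv2.INTER_CUBIC))
E
```

```text
(no output)
```

View pics/sc_z.png

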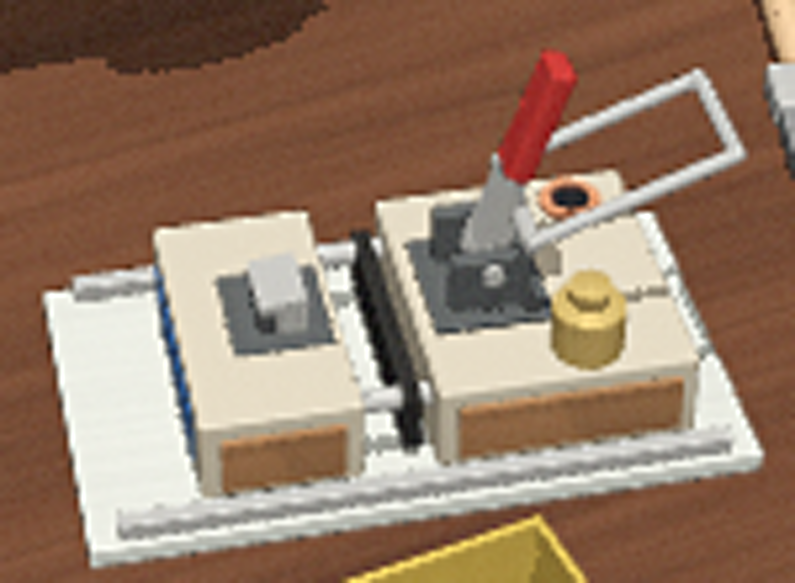

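View pics/si_z.png

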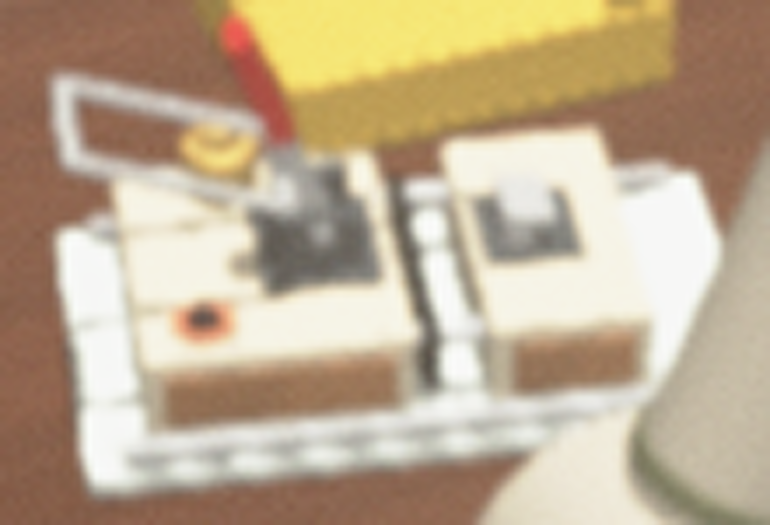

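```bash
cat > h.py <<'E'
import numpy as np,cv2
def ray(d,uv):
    R=cv2.Rodrigues(np.array(d["rvec"],float))[0];t=np.array(d["tvec"],float).ravel()
    v=R.T@np.linalg.inv(d["mtx"])@np.array([uv[0],uv[1],1.]);return -R.T@t,v/np.linalg.norm(v)
def onz(d,uv,z):
    c,v=ray(d,uv);return c+v*(z-c[2])/v[2]
def proj(d,P):
    return cv2.projectPoints(np.array(P,float).reshape(-1,3),np.array(d["rvec"],float),np.array(d["tvec"],float),d["mtx"],None)[0].reshape(-1,2)
def tri(obs):
    A=np.zeros((3,3));b=np.zeros(3)
    for d,uv in obs:
        c,v=ray(d,uv);M=np.eye(3)-np.outer(v,v);A+=M;b+=M@c
    return np.linalg.solve(A,b)
E
python3 - <<'E'
from rig import env
from h import *
np.set_printoptions(precision=4,suppress=True)
D={n:env.get_image(n) for n in("scene","side")}
def z2(n,p): 
    s,o=((5.3,(220,185)) if n=="scene" else (7,(215,180)))
    return [(p[0]+.5)/s-.5+o[0],(p[1]+.5)/s-.5+o[1]]
pts={"scene":[(378,205),(615,172),(695,365),(437,408),(155,232),(308,213),(360,402),(200,430)],
"side":[(415,350),(150,375),(112,180),(375,150),(650,322),(490,335),(443,143),(600,128)]}
for n in pts:
    P=np.array([onz(D[n],z2(n,p),.062)[:2] for p in pts[n]]);print(n);print(P)
    print(np.linalg.norm(P[[1,2,3,0,5,6,7,4]]-P,axis=1))
P=np.array([onz(D["scene"],z2("scene",p),.012)[:2] for p in [(45,293),(95,565),(762,465)]]);print(P,np.linalg.norm(np.diff(P,axis=0),axis=1), P[[0,2]].mean(0))
for nm,a,b in [("bar1",(698,74),(65,165)),("bar2",(738,155),(65,85)),("levertip",(555,62),(237,30))]:
    print(nm,tri([(D["scene"],z2("scene",a)),(D["side"],z2("side",b))]))
E
```

```text
scene
[[ 0.5199  0.0107]
 [ 0.5472  0.1339]
 [ 0.6929  0.097 ]
 [ 0.6681 -0.028 ]
 [ 0.492  -0.1012]
 [ 0.5108 -0.0245]
 [ 0.6493 -0.0592]
 [ 0.6353 -0.135 ]]
[0.1262 0.1503 0.1274 0.1531 0.079  0.1428 0.0771 0.1472]
side
[[ 0.5071  0.016 ]
 [ 0.536   0.1362]
 [ 0.6856  0.1058]
 [ 0.6606 -0.0242]
 [ 0.485  -0.0944]
 [ 0.5042 -0.0207]
 [ 0.6534 -0.0581]
 [ 0.6358 -0.1367]]
[0.1235 0.1527 0.1324 0.1586 0.0762 0.1538 0.0806 0.1566]
[[ 0.4573 -0.1519]
 [ 0.6497 -0.1959]
 [ 0.7225  0.1211]] [0.1974 0.3252] [ 0.5899 -0.0154]
bar1 [0.5906 0.1528 0.1491]
bar2 [0.6533 0.1354 0.1486]
levertip [0.6039 0.064  0.1927]
```

```bash
python3 -m inch '[[[-1,2,2,1,0,0,-2],[-1,6,5,2,0,0,-5],[-1,10,9,2,0,0,-8],[-1,14,13,2,0,0,-11],[-1,18,17,2,0,0,-14],[-1,22,21,2,0,0,-17],[-1,26,25,2,0,0,-20],[-1,30,29,2,0,0,-23],[-1,34,32,2,0,0,-26],[-1,37,34,2,0,0,-28],[-1,39,36,2,0,0,-29],[-1,40,37,2,0,0,-29],[-1,40,37,2,0,0,-29]]]'
python3 - <<'E'
from rig import env
import cv2
for n in("scene","side","wrist"):
    d=env.get_image(n);cv2.imwrite(f"pics/{n}1.png",d["frame"][:,:,::-1])
E
```

```text
time_s: 1.88
position: [0.5519, -0.1584, 0.2511]
tool_rot: [[-0.223, -0.0, 0.975], [-0.975, 0.0, -0.223], [0.0, -1.0, -0.0]]
ft_force: [-0.2, -0.5, 0.8]
grip_width: 0.0003
```

View pics/wrist1.png

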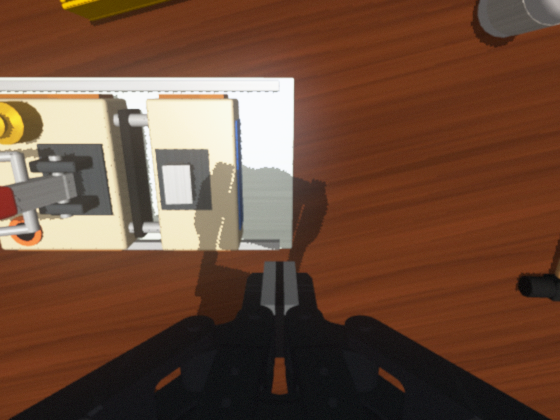

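View pics/scene1.png

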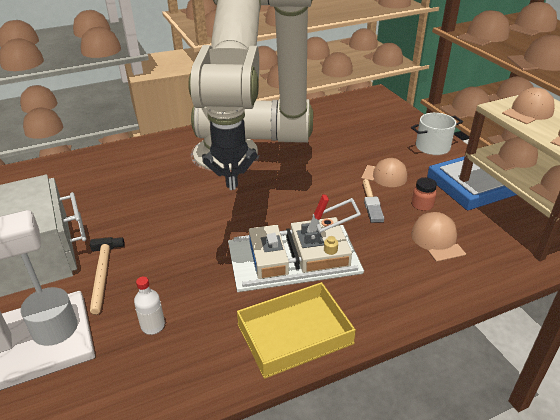

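```bash
python3 - <<'E'
from rig import env
from h import *
np.set_printoptions(precision=4,suppress=True)
d=env.get_image("wrist");print(ray(d,(280,210)))
a=cv2.imread("pics/wrist1.png")[70:260,0:300];cv2.imwrite("pics/w1z.png",cv2.resize(a,None,fx=2.6,fy=2.6,interpolation=cv2.INTER_CUBIC))
for nm,uv,z in [("slR_t",(236,98),.062),("slR_b",(238,250),.062),("slL_t",(148,99),.062),("slL_b",(162,250),.062),("fxR_t",(114,99),.062),("fxR_b",(130,248),.062),("plate_t",(293,78),.012),("plate_b",(293,248),.012)]:
    print(nm,onz(d,uv,z))
E
```

```text
(array([ 0.6289, -0.1781,  0.3942]), array([-0.3022,  0.0675, -0.9508]))
slR_t [ 0.6353 -0.1398  0.062 ]
slR_b [ 0.4908 -0.1026  0.062 ]
slL_t [ 0.6524 -0.0625  0.062 ]
slL_b [ 0.5085 -0.0264  0.062 ]
fxR_t [ 0.6593 -0.0327  0.062 ]
fxR_b [0.5181 0.0049 0.062 ]
plate_t [ 0.6419 -0.1956  0.012 ]
plate_b [ 0.4579 -0.1553  0.012 ]
```

View pics/w1z.png

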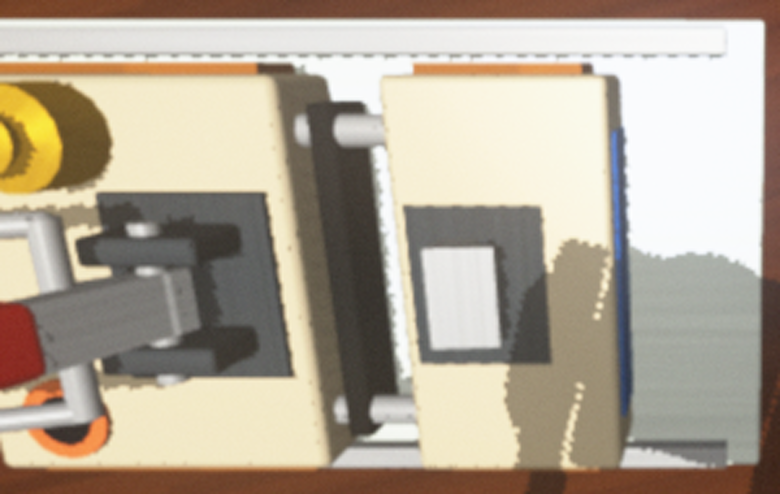

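The wrist view shows the slider's outer top edge at x≈234 px, or local y≈-0.113. The tool is aligned with the mould and about 40 mm outside that face. I'll go down and start pushing.

```bash
python3 -m inch '[[[-1,0,0,-4,0,0,0],[-1,0,0,-9,0,0,0],[-1,0,0,-14,0,0,0],[-1,0,0,-18,0,0,0],[-1,0,0,-20.5,0,0,0],[-1,0,0,-21.7,0,0,0],[-1,0,0,-21.7,0,0,0]]]'
python3 -m inch '[[[-1,0.11,0.49,0,0,0,0],[-1,0.22,0.97,0,0,0,0],[-1,0.33,1.46,0,0,0,0],[-1,0.45,1.95,0,0,0,0],[-1,0.45,1.95,0,0,0,0]]]'
```

```text
time_s: 2.95
position: [0.5517, -0.1589, 0.0343]
tool_rot: [[-0.225, -0.0, 0.974], [-0.974, 0.0, -0.225], [-0.0, -1.0, -0.0]]
ft_force: [-0.3, 0.2, 0.3]
grip_width: -0.0002
time_s: 3.58
position: [0.5565, -0.1386, 0.0344]
tool_rot: [[-0.224, 0.0, 0.975], [-0.975, -0.0, -0.224], [-0.0, -1.0, 0.0]]
ft_force: [0.2, 0.1, -0.0]
grip_width: 0.0005
```

```bash
python3 -m inch '[[[-1,0.06,0.25,0,0,0,0],[-1,0.11,0.49,0,0,0,0],[-1,0.17,0.73,0,0,0,0],[-1,0.22,0.97,0,0,0,0]]]'
python3 -m inch '[[[-1,0.06,0.25,0,0,0,0],[-1,0.11,0.49,0,0,0,0],[-1,0.17,0.73,0,0,0,0]]]'
```

```text
time_s: 4.08
position: [0.5585, -0.13, 0.0343]
tool_rot: [[-0.224, -0.0, 0.974], [-0.974, -0.001, -0.224], [0.001, -1.0, 0.0]]
ft_force: [-1.2, -5.0, -0.1]
grip_width: -0.0
time_s: 4.45
position: [0.5602, -0.1227, 0.0343]
tool_rot: [[-0.225, -0.0, 0.974], [-0.974, -0.001, -0.225], [0.001, -1.0, -0.0]]
ft_force: [-1.0, -5.3, -0.5]
grip_width: -0.0001
```

```bash
for i in 1; do python3 -m inch '[[[-1,0.02,0.1,0,0,0,0],[-1,0.05,0.2,0,0,0,0]]]' | sed -n '2p;5p'; done
python3 -m inch '[[[-1,0.02,0.1,0,0,0,0],[-1,0.05,0.2,0,0,0,0]]]'| sed -n '2p;4p'
```

```text
position: [0.5607, -0.1206, 0.0343]
grip_width: 0.0
position: [0.5611, -0.1186, 0.0343]
ft_force: [-3.6, -5.3, -0.0]
```

```bash
python3 -m inch '[[[-1,0.02,0.1,0,0,0,0],[-1,0.03,0.15,0,0,0,0]]]'| sed -n '2p;4p'
```

```text
position: [0.5615, -0.1171, 0.0343]
ft_force: [-1.8, -4.8, -0.3]
```

```bash
python3 -m inch '[[[-1,0.02,0.1,0,0,0,0],[-1,0.03,0.15,0,0,0,0]]]'| sed -n '2p;4p'
```

```text
position: [0.5618, -0.1155, 0.0343]
ft_force: [-1.9, -4.1, -1.5]
```

```bash
python3 -m inch '[[[-1,0.02,0.1,0,0,0,0],[-1,0.03,0.15,0,0,0,0]]]'| sed -n '2p;4p'
```

```text
position: [0.5622, -0.114, 0.0343]
ft_force: [-1.3, -4.4, -0.4]
```

```bash
python3 -m inch '[[[-1,0.02,0.1,0,0,0,0],[-1,0.03,0.15,0,0,0,0]]]'| sed -n '2p;4p'
```

```text
position: [0.5626, -0.1124, 0.0343]
ft_force: [-1.6, -5.3, -0.2]
```

```bash
python3 -m inch '[[[-1,0.02,0.1,0,0,0,0],[-1,0.03,0.15,0,0,0,0]]]'| sed -n '2p;4p'
```

```text
position: [0.5627, -0.1118, 0.0344]
ft_force: [-3.5, -11.7, -0.1]
```

```bash
python3 -m inch '[[[-1,0.02,0.1,0,0,0,0],[-1,0.03,0.15,0,0,0,0]]]'| sed -n '2p;4p'
```

```text
position: [0.5629, -0.1109, 0.0344]
ft_force: [-3.9, -13.2, -0.8]
```

The force jumped from about 5.5 N to about 12–14 N, so the half is on the seal. I'll back off, rise and look.

```bash
python3 -m inch '[[[-1,-0.05,-0.2,0,0,0,0],[-1,-0.2,-0.9,0,0,0,0],[-1,-0.5,-2.2,0,0,0,0],[-1,-0.8,-3.4,0,0,0,0],[-1,-0.8,-3.4,3,0,0,0],[-1,-0.8,-3.4,8,0,0,0],[-1,-0.8,-3.4,13,0,0,0],[-1,-0.8,-3.4,18,0,0,0],[-1,-0.8,-3.4,22,0,0,0],[-1,-0.8,-3.4,24,0,0,0],[-1,-0.8,-3.4,24,0,0,0]]]'
python3 - <<'E'
from rig import env
import cv2
for n in("scene","side","wrist"):
    d=env.get_image(n);cv2.imwrite(f"pics/{n}2.png",d["frame"][:,:,::-1])
a=cv2.imread("pics/scene2.png")[185:295,220:370];a=cv2.resize(a,None,fx=5.3,fy=5.3,interpolation=cv2.INTER_CUBIC);cv2.imwrite("pics/sc2_z.png",a)
E
```

```text
time_s: 7.82
position: [0.5552, -0.1437, 0.2755]
tool_rot: [[-0.225, 0.003, 0.974], [-0.974, -0.001, -0.225], [0.001, -1.0, 0.003]]
ft_force: [0.0, -0.7, -0.6]
grip_width: -0.0001
```

View pics/sc2_z.png

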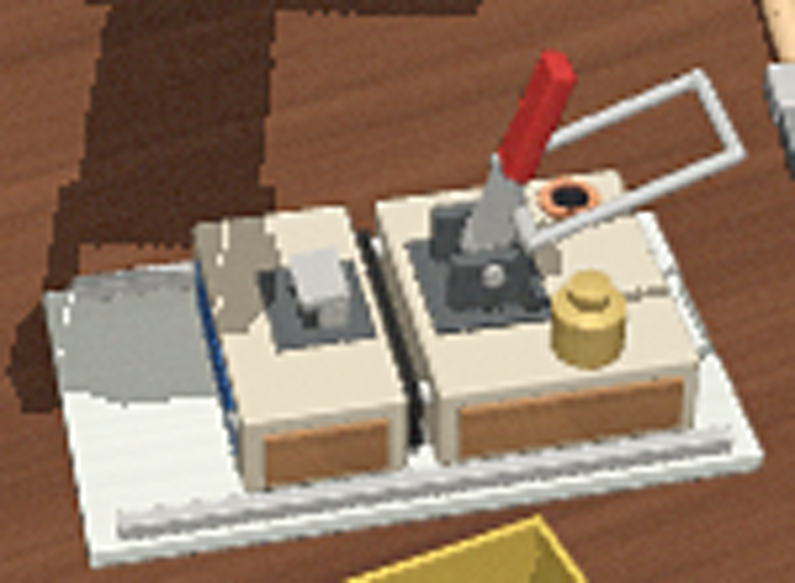

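View pics/wrist2.png

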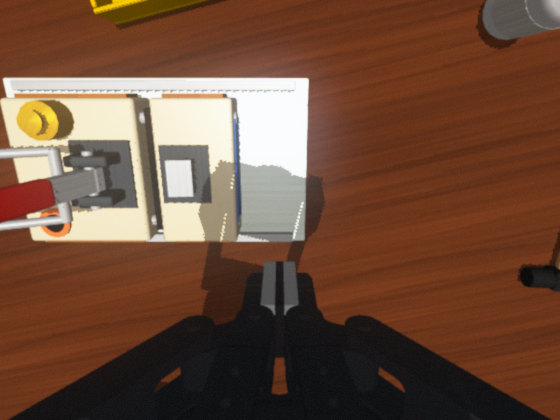

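The half now rests close to the fixed half with a narrow gap. Next I'll go over the top to the far side of the lever and push it open.

```bash
python3 -m inch '[[[-1,0.8,3.5,0,0,0,0],[-1,2,8.5,0,0,0,0],[-1,3.2,13.5,0,0,0,0],[-1,4.4,18.5,0,0,0,0],[-1,5.4,22.5,0,0,0,0],[-1,5.7,24.1,0,0,0,0],[-1,5.7,24.1,-3,0,0,0],[-1,5.7,24.1,-7,0,0,0],[-1,5.7,24.1,-9.5,0,0,0],[-1,5.7,24.1,-10.4,0,0,0],[-1,5.7,24.1,-10.4,0,0,0]]]'
python3 - <<'E'
from rig import env
import cv2
for n in("scene","side","wrist"):
    d=env.get_image(n);cv2.imwrite(f"pics/{n}3.png",d["frame"][:,:,::-1])
a=cv2.imread("pics/scene3.png")[135:295,210:390];a=cv2.resize(a,None,fx=3.7,fy=3.7,interpolation=cv2.INTER_CUBIC);cv2.imwrite("pics/sc3_z.png",a)
E
```

```text
time_s: 9.35
position: [0.6121, 0.0974, 0.1702]
tool_rot: [[-0.225, -0.001, 0.974], [-0.974, -0.0, -0.225], [0.0, -1.0, -0.001]]
ft_force: [-0.3, 0.2, 0.8]
grip_width: -0.0001
```

View pics/sc3_z.png

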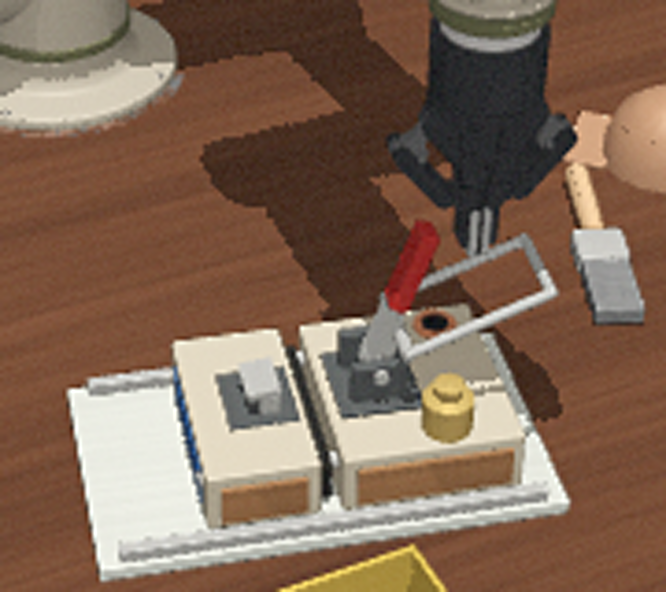

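View pics/wrist3.png

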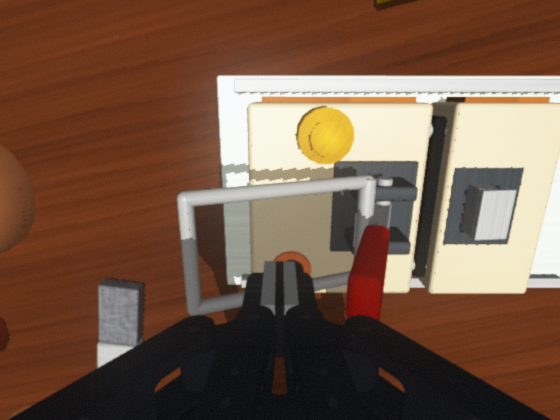

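```bash
python3 -m inch '[[[-1,-0.18,-0.8,0,0,0,0],[-1,-0.36,-1.6,0,0,0,0],[-1,-0.55,-2.4,0,0,0,0],[-1,-0.7,-3.1,0,0,0,0]]]' | sed -n '1p;2p;4p'
python3 -m inch '[[[-1,-0.16,-0.7,0,0,0,0],[-1,-0.32,-1.4,0,0,0,0],[-1,-0.48,-2.1,0,0,0,0]]]'| sed -n '1p;2p;4p'
```

```text
time_s: 10.0
position: [0.6051, 0.0664, 0.1706]
ft_force: [0.6, 3.0, 1.8]
time_s: 10.38
position: [0.6001, 0.0454, 0.1703]
ft_force: [0.4, 2.7, 2.0]
```

```bash
python3 -m inch '[[[-1,-0.16,-0.7,0,0,0,0],[-1,-0.32,-1.4,0,0,0,0],[-1,-0.48,-2.1,0,0,0,0],[-1,-0.62,-2.7,0,0,0,0]]]' | sed -n '1p;2p;4p'
python3 -m inch '[[[-1,-0.07,-0.3,0,0,0,0],[-1,-0.11,-0.5,0,0,0,0]]]'| sed -n '1p;2p;4p'
```

```text
time_s: 10.88
position: [0.5939, 0.0184, 0.1702]
ft_force: [1.0, 1.9, -1.4]
time_s: 11.12
position: [0.5929, 0.0138, 0.1704]
ft_force: [0.6, 1.5, -2.2]
```

```bash
python3 -m inch '[[[-1,-0.05,-0.2,0,0,0,0],[-1,-0.07,-0.3,0,0,0,0]]]'| sed -n '1p;2p;4p'
```

```text
time_s: 11.38
position: [0.5923, 0.0109, 0.1703]
ft_force: [-0.0, 1.6, -1.1]
```

```bash
python3 -m inch '[[[-1,-0.05,-0.2,0,0,0,0],[-1,-0.07,-0.3,0,0,0,0]]]'| sed -n '1p;2p;4p'
```

```text
time_s: 11.62
position: [0.5917, 0.0085, 0.1703]
ft_force: [2.4, 6.7, -0.9]
```

```bash
python3 -m inch '[[[-1,-0.03,-0.1,0,0,0,0],[-1,-0.05,-0.2,0,0,0,0]]]'| sed -n '1p;2p;4p'
```

```text
time_s: 11.88
position: [0.5915, 0.0081, 0.1703]
ft_force: [5.4, 15.4, -1.0]
```

```bash
python3 -m inch '[[[-1,-0.03,-0.1,0,0,0,0],[-1,-0.05,-0.2,0,0,0,0]]]'| sed -n '1p;2p;4p'
```

```text
time_s: 12.12
position: [0.5914, 0.0078, 0.1703]
ft_force: [8.1, 24.1, -2.9]
```

```bash
python3 -m inch '[[[-1,0.05,0.2,0,0,0,0],[-1,0.08,0.35,0,0,0,0]]]'| sed -n '1p;2p;4p'
python3 - <<'E'
from rig import env
import cv2
for n in("scene","side","wrist"):
    d=env.get_image(n);cv2.imwrite(f"pics/{n}4.png",d["frame"][:,:,::-1])
a=cv2.imread("pics/scene4.png")[135:295,210:390];a=cv2.resize(a,None,fx=3.7,fy=3.7,interpolation=cv2.INTER_CUBIC);cv2.imwrite("pics/sc4_z.png",a)
E
```

```text
time_s: 12.38
position: [0.5917, 0.0086, 0.1703]
ft_force: [1.5, 4.2, -1.2]
```

View pics/sc4_z.png

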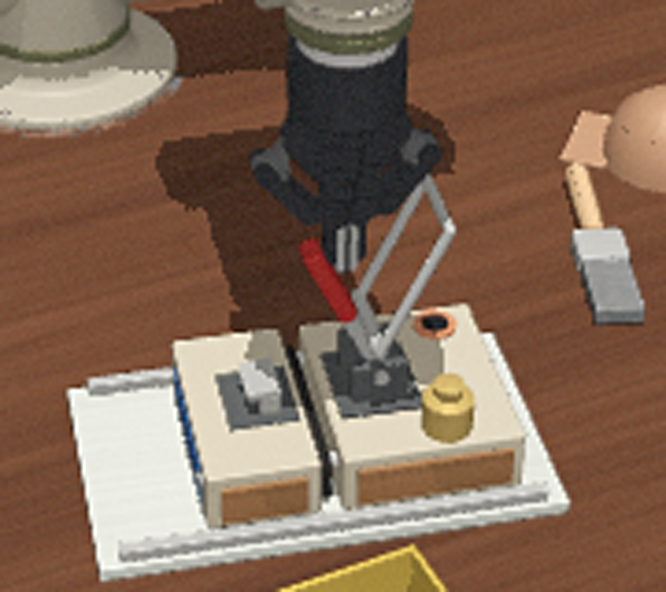

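View pics/wrist4.png

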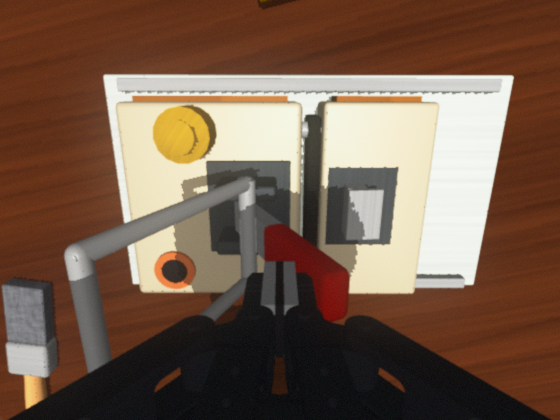

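```bash
python3 -m inch '[[[-1,0,0,2,0,0,0],[-1,0,0,5,0,0,0],[-1,0,0,8,0,0,0],[-1,0.5,2.1,8.5,0,0,0],[-1,1.1,5,8.5,0,0,0],[-1,1.7,7.4,8.5,0,0,0],[-1,2,8.8,8.5,0,0,0],[-1,2,8.8,8,0,0,0],[-1,2,8.8,5,0,0,0],[-1,2,8.8,3,0,0,0],[-1,2,8.8,2.2,0,0,0],[-1,2,8.8,2.2,0,0,0]]]'
python3 - <<'E'
from rig import env
import cv2
for n in("scene","side","wrist"):
    d=env.get_image(n);cv2.imwrite(f"pics/{n}5.png",d["frame"][:,:,::-1])
a=cv2.imread("pics/scene5.png")[135:295,210:390];a=cv2.resize(a,None,fx=3.7,fy=3.7,interpolation=cv2.INTER_CUBIC);cv2.imwrite("pics/sc5_z.png",a)
E
```

```text
time_s: 14.02
position: [0.6113, 0.0949, 0.1922]
tool_rot: [[-0.225, -0.001, 0.974], [-0.974, -0.0, -0.225], [0.0, -1.0, -0.001]]
ft_force: [-0.1, -0.4, 0.3]
grip_width: 0.0
```

View pics/sc5_z.png

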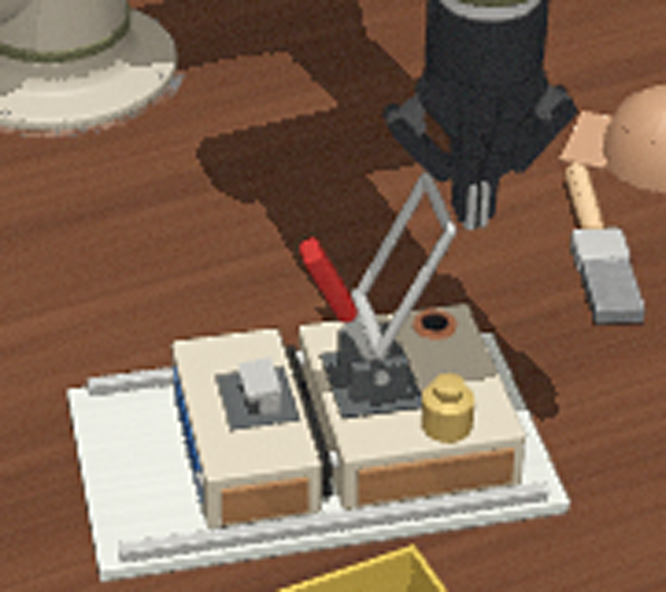

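View pics/wrist5.png

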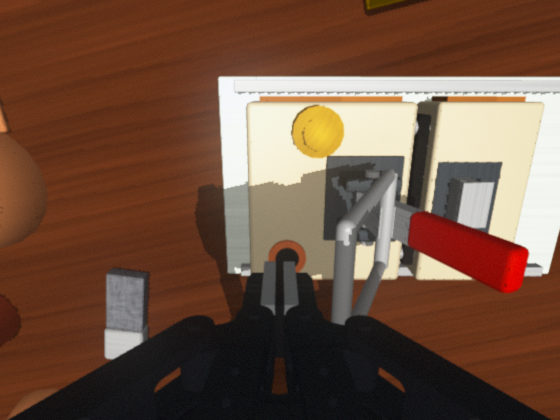

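```bash
python3 -m inch '[[[-1,-0.18,-0.8,0.5,0,0,0],[-1,-0.36,-1.6,0.5,0,0,0],[-1,-0.54,-2.4,0.5,0,0,0],[-1,-0.72,-3.2,0.5,0,0,0],[-1,-0.9,-4,0.5,0,0,0],[-1,-1.04,-4.6,0.5,0,0,0],[-1,-1.13,-5,0.5,0,0,0]]]'
python3 - <<'E'
from rig import env
import cv2
d=env.get_image("scene");a=d["frame"][135:295,210:390,::-1];a=cv2.resize(a,None,fx=3.7,fy=3.7,interpolation=cv2.INTER_CUBIC);cv2.imwrite("pics/sc6_z.png",a)
E
```

```text
time_s: 15.05
position: [0.6, 0.045, 0.1973]
tool_rot: [[-0.225, -0.0, 0.974], [-0.974, 0.0, -0.225], [-0.0, -1.0, -0.0]]
ft_force: [0.9, 0.4, 0.1]
grip_width: 0.0002
```

View pics/sc6_z.png

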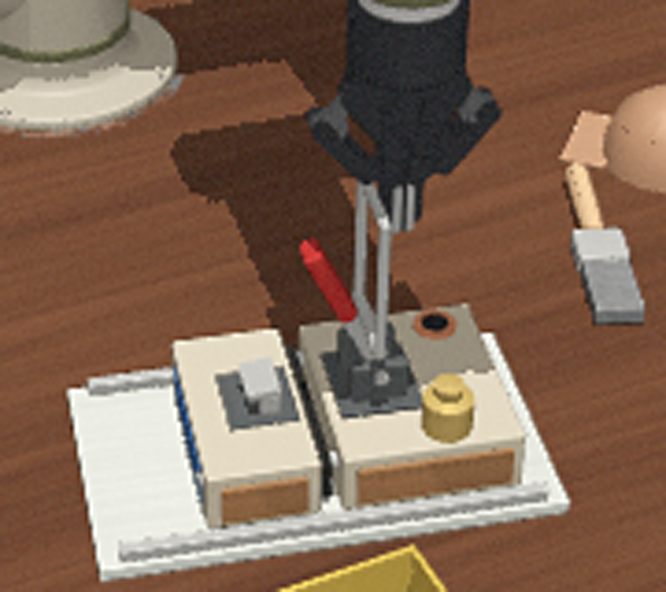

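The loop is nearly upright. I'll nudge it past vertical.

```bash
python3 -m inch '[[[-1,-0.09,-0.4,0,0,0,0],[-1,-0.18,-0.8,0,0,0,0],[-1,-0.27,-1.2,0,0,0,0],[-1,-0.27,-1.2,0,0,0,0],[-1,-0.27,-1.2,0,0,0,0],[-1,-0.27,-1.2,0,0,0,0]]]'
python3 - <<'E'
from rig import env
import cv2
d=env.get_image("scene");a=d["frame"][135:295,210:390,::-1];a=cv2.resize(a,None,fx=3.7,fy=3.7,interpolation=cv2.INTER_CUBIC);cv2.imwrite("pics/sc7_z.png",a)
E
```

```text
time_s: 15.85
position: [0.5974, 0.0335, 0.1973]
tool_rot: [[-0.224, 0.0, 0.975], [-0.975, 0.0, -0.224], [-0.0, -1.0, 0.0]]
ft_force: [-0.2, -0.4, -0.5]
grip_width: -0.0001
```

View pics/sc7_z.png

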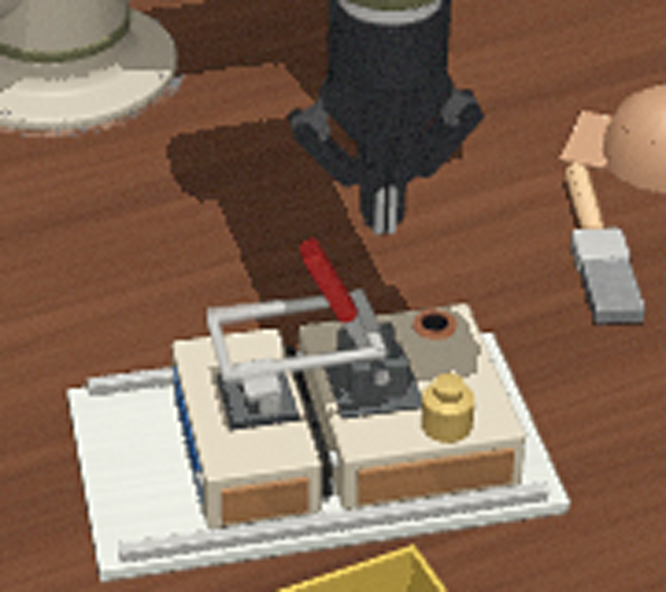

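```bash
python3 -m inch '[[[-1,0,0,3,0,0,0],[-1,-0.2,-1,6,0,0,0],[-1,-0.8,-3.5,6.5,0,0,0],[-1,-1.6,-7,6.5,0,0,0],[-1,-2.4,-10.4,6.5,0,0,0],[-1,-2.5,-11,6.5,0,0,0],[-1,-2.5,-11,6.5,0,0,0]]]'
python3 - <<'E'
from rig import env
import cv2
for n in("scene","side","wrist"):
    d=env.get_image(n);cv2.imwrite(f"pics/{n}8.png",d["frame"][:,:,::-1])
a=cv2.imread("pics/scene8.png")[185:285,230:370];a=cv2.resize(a,None,fx=5.5,fy=5.5,interpolation=cv2.INTER_CUBIC);cv2.imwrite("pics/sc8_z.png",a)
a=cv2.imread("pics/side8.png")[180:255,215:325];cv2.imwrite("pics/si8_z.png",cv2.resize(a,None,fx=7,fy=7,interpolation=cv2.INTER_CUBIC))
E
```

```text
time_s: 16.77
position: [0.5725, -0.0763, 0.2623]
tool_rot: [[-0.225, 0.0, 0.974], [-0.974, 0.0, -0.225], [-0.0, -1.0, -0.0]]
ft_force: [-0.3, 0.3, -0.5]
grip_width: -0.0002
```

View pics/sc8_z.png

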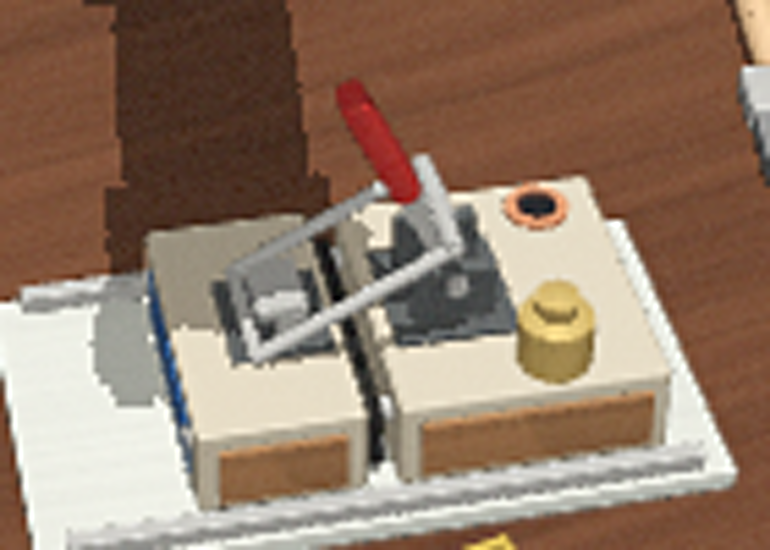

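View pics/si8_z.png

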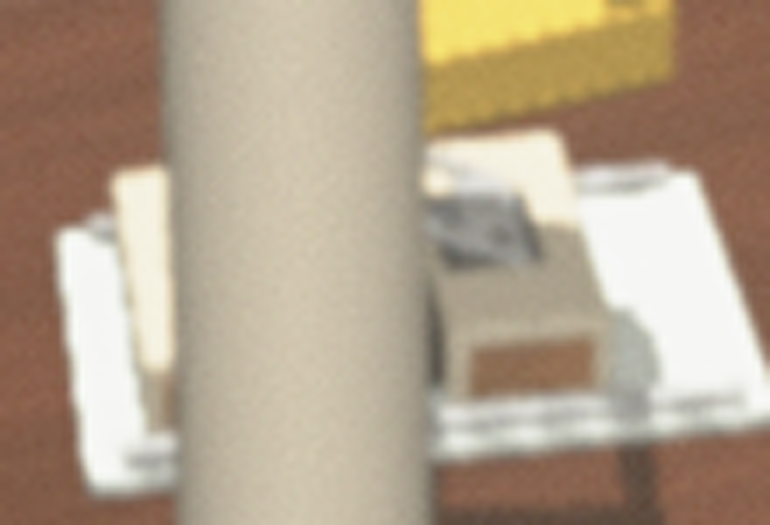

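View pics/wrist8.png

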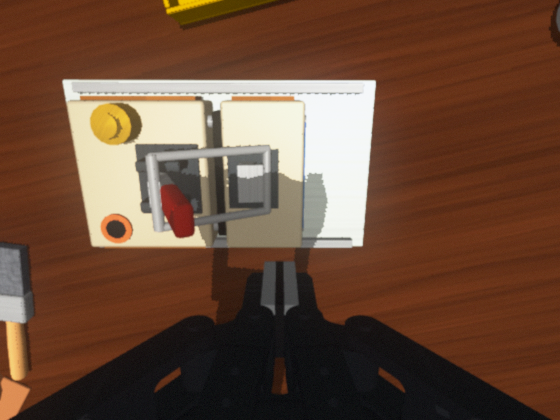

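```bash
python3 - <<'E'
from rig import env
from h import *
np.set_printoptions(precision=4,suppress=True)
w=env.get_image("wrist");s=env.get_image("scene")
O=np.array([.587,-.012]);Y=np.array([.224,.9746]);X=np.array([.9746,-.224])
L=lambda p:(1e3*np.array([(p[:2]-O)@X,(p[:2]-O)@Y,p[2]])).round(1)
z=lambda p:[(p[0]+.5)/5.5-.5+230,(p[1]+.5)/5.5-.5+185]
for a,b in [((268,151),(258,354)),((268,209),(236,272))]:
    print(L(tri([(w,a),(s,z(b))])),L(onz(w,a,.066)),L(onz(s,z(b),.066)))
for nm,p in [("keepL",(237,177)),("keepR",(264,177))]: print(nm,L(onz(w,p,.083)))
print("slider -y edge",L(onz(w,(303,177),.062)),"+y",L(onz(w,(223,177),.062)))
E
```

```text
[ 29.7 -53.6  67.8] [ 29.1 -55.2  66. ] [ 28.  -51.7  66. ]
[-27.9 -53.2  69.6] [-29.4 -54.6  66. ] [-31.8 -51.   66. ]
keepL [  7.5 -26.6  83. ]
keepR [  7.5 -51.7  83. ]
slider -y edge [  2.8 -89.6  62. ] +y [  2.7 -10.1  62. ]
```

The loop bar measures local (0, -54, 67–69 mm), so it lies on the half's top just beyond the lip. Next I'll push the lever closed from the -y side.

```bash
python3 -m inch '[[[-1,0,0,-3,0,0,0],[-1,0,0,-6.5,0,0,0],[-1,0,0,-9,0,0,0],[-1,0.2,1,-9,0,0,0],[-1,0.5,2.2,-9,0,0,0],[-1,0.75,3.3,-9,0,0,0],[-1,0.9,3.9,-9,0,0,0],[-1,1.0,4.4,-9,0,0,0],[-1,1.12,4.9,-9,0,0,0]]]' | sed -n '1p;2p;4p'
python3 -m inch '[[[-1,0.11,0.49,0,0,0,0],[-1,0.22,0.97,0,0,0,0],[-1,0.34,1.46,0,0,0,0]]]' | sed -n '1p;2p;4p'
```

```text
time_s: 18.15
position: [0.5838, -0.0279, 0.1728]
ft_force: [-0.7, -2.5, 2.1]
time_s: 18.52
position: [0.587, -0.0127, 0.1723]
ft_force: [-0.7, -2.0, 2.1]
```

```bash
python3 -m inch '[[[-1,0.11,0.49,0,0,0,0],[-1,0.22,0.97,0,0,0,0],[-1,0.34,1.46,0,0,0,0]]]' | sed -n '1p;2p;4p'
python3 - <<'E'
from rig import env
import cv2
for n in("scene","wrist"):
    d=env.get_image(n);cv2.imwrite(f"pics/{n}9.png",d["frame"][:,:,::-1])
a=cv2.imread("pics/scene9.png")[175:285,230:370];a=cv2.resize(a,None,fx=5.4,fy=5.4,interpolation=cv2.INTER_CUBIC);cv2.imwrite("pics/sc9_z.png",a)
E
```

```text
time_s: 18.9
position: [0.5904, 0.0016, 0.1725]
ft_force: [-1.9, -4.9, 3.8]
```

View pics/sc9_z.png

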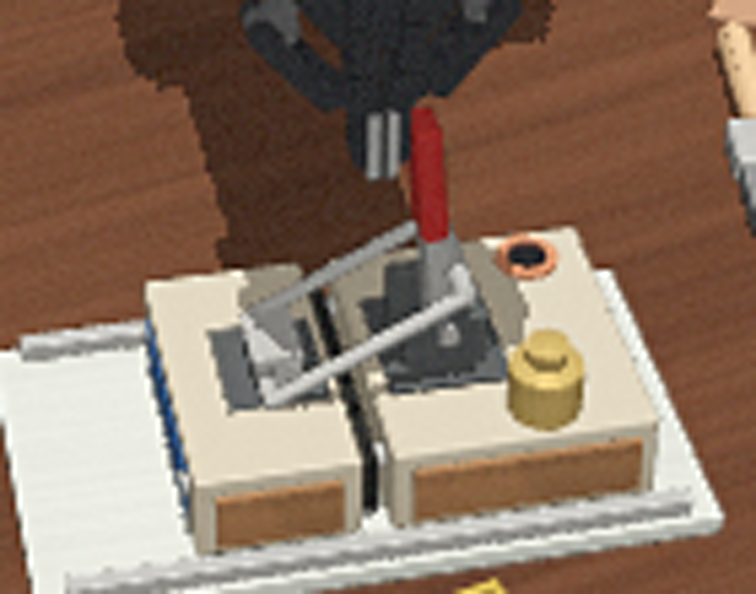

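```bash
python3 -m inch '[[[-1,0.13,0.58,0,0,0,0],[-1,0.27,1.17,0,0,0,0],[-1,0.4,1.75,0,0,0,0],[-1,0.54,2.34,0,0,0,0]]]' | sed -n '1p;2p;4p'
```

```text
time_s: 19.5
position: [0.5958, 0.0243, 0.1726]
ft_force: [-1.9, -7.8, 2.2]
```

```bash
python3 -m inch '[[[-1,0.13,0.58,0,0,0,0],[-1,0.27,1.17,0,0,0,0],[-1,0.4,1.75,-0.1,0,0,0]]]' | sed -n '1p;2p;4p'
```

```text
time_s: 19.88
position: [0.5994, 0.0414, 0.1703]
ft_force: [-1.1, -8.6, -3.6]
```

```bash
python3 -m inch '[[[-1,0.13,0.56,-0.15,0,0,0],[-1,0.25,1.1,-0.35,0,0,0],[-1,0.38,1.66,-0.6,0,0,0]]]' | sed -n '1p;2p;4p'
```

```text
time_s: 20.25
position: [0.6032, 0.0581, 0.1644]
ft_force: [-1.1, -8.6, -0.7]
```

```bash
python3 -m inch '[[[-1,0.11,0.5,-0.25,0,0,0],[-1,0.22,0.98,-0.55,0,0,0],[-1,0.33,1.45,-0.9,0,0,0]]]' | sed -n '1p;2p;4p'
python3 - <<'E'
from rig import env
import cv2
for n in("scene","wrist"):
    d=env.get_image(n);cv2.imwrite(f"pics/{n}10.png",d["frame"][:,:,::-1])
a=cv2.imread("pics/scene10.png")[155:285,230:390];a=cv2.resize(a,None,fx=4.5,fy=4.5,interpolation=cv2.INTER_CUBIC);cv2.imwrite("pics/sc10_z.png",a)
E
```

```text
time_s: 20.62
position: [0.6066, 0.073, 0.1557]
ft_force: [-2.2, -7.1, 1.0]
```

View pics/sc10_z.png

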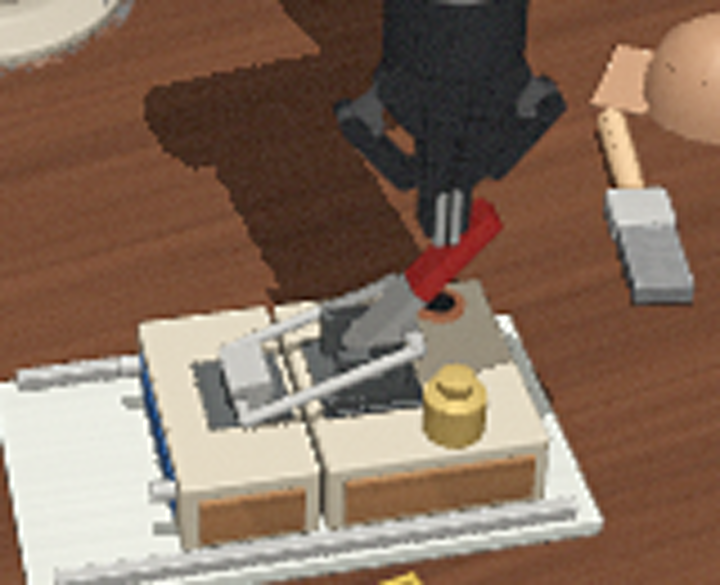

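The half has closed and the lever is near 0.8 rad. I'll keep following the arc.

```bash
python3 -m inch '[[[-1,0.1,0.42,-0.4,0,0,0],[-1,0.19,0.82,-0.8,0,0,0],[-1,0.27,1.18,-1.25,0,0,0]]]' | sed -n '1p;2p;4p'
```

```text
time_s: 21.1
position: [0.6096, 0.086, 0.1435]
ft_force: [-1.2, -1.6, 1.8]
```

```bash
python3 -m inch '[[[-1,0.08,0.35,-0.5,0,0,0],[-1,0.15,0.67,-1.0,0,0,0],[-1,0.22,0.95,-1.5,0,0,0]]]' | sed -n '1p;2p;4p'
```

```text
time_s: 21.48
position: [0.6118, 0.0953, 0.1283]
ft_force: [-0.5, -0.1, -0.9]
```

```bash
python3 -m inch '[[[-1,0.06,0.24,-0.55,0,0,0],[-1,0.11,0.46,-1.1,0,0,0],[-1,0.15,0.65,-1.65,0,0,0]]]' | sed -n '1p;2p;4p'
```

```text
time_s: 21.85
position: [0.6133, 0.1015, 0.1119]
ft_force: [0.6, -0.1, 0.4]
```

```bash
python3 -m inch '[[[-1,0,0,-0.5,0,0,0],[-1,0,0,-1.0,0,0,0],[-1,0,0,-1.3,0,0,0],[-1,0,0,-1.45,0,0,0]]]' | sed -n '1p;2p;4p'
python3 - <<'E'
from rig import env
import cv2
for n in("scene","wrist"):
    d=env.get_image(n);cv2.imwrite(f"pics/{n}11.png",d["frame"][:,:,::-1])
a=cv2.imread("pics/scene11.png")[155:285,230:390];a=cv2.resize(a,None,fx=4.5,fy=4.5,interpolation=cv2.INTER_CUBIC);cv2.imwrite("pics/sc11_z.png",a)
E
```

```text
time_s: 22.35
position: [0.6133, 0.1013, 0.0977]
ft_force: [-0.1, 0.6, 0.4]
```

View pics/sc11_z.png

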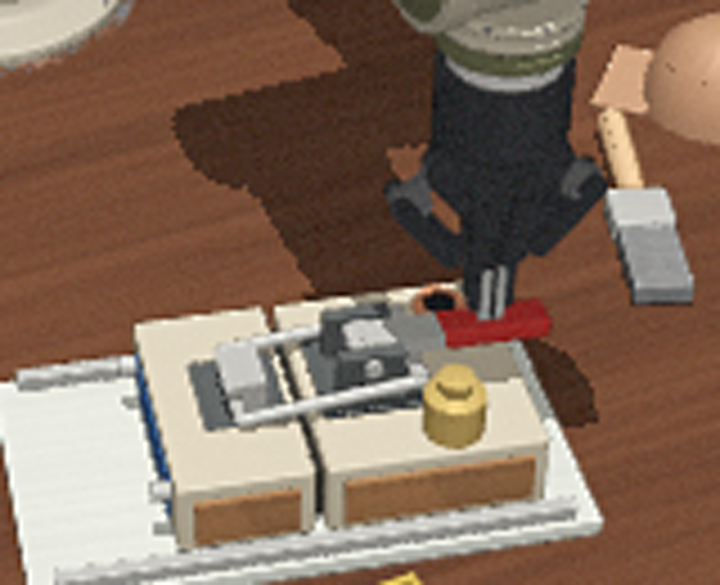

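```bash
python3 -m inch '[[[-1,0,0,-0.1,0,0,0],[-1,0,0,-0.2,0,0,0]]]' | sed -n '1p;2p;4p'
```

```text
time_s: 22.7
position: [0.6133, 0.1014, 0.0959]
ft_force: [-0.6, -0.4, -0.2]
```

```bash
python3 -m inch '[[[-1,0,0,-0.1,0,0,0],[-1,0,0,-0.15,0,0,0]]]' | sed -n '1p;2p;4p'
```

```text
time_s: 22.95
position: [0.6133, 0.1014, 0.0948]
ft_force: [-3.6, -1.0, 7.6]
```

The lever pushes back at z=0.095, which is its level stop, at about 8 N. I'll retreat upward and check.

```bash
python3 -m inch '[[[-1,0,0,1,0,0,0],[-1,0,0,4,0,0,0],[-1,0,0,8,0,0,0],[-1,0,0,13,0,0,0],[-1,0,0,17,0,0,0],[-1,0,0,18,0,0,0],[-1,-2,-9,18,0,0,0],[-1,-2.5,-14,18,0,0,0],[-1,-3,-19,18,0,0,0],[-1,-3,-22,18,0,0,0],[-1,-3,-22,18,0,0,0],[-1,-3,-22,18,0,0,0]]]'
python3 - <<'E'
from rig import env
import cv2
for n in("scene","side","wrist"):
    d=env.get_image(n);cv2.imwrite(f"pics/{n}12.png",d["frame"][:,:,::-1])
a=cv2.imread("pics/scene12.png")[175:295,220:370];a=cv2.resize(a,None,fx=5,fy=5,interpolation=cv2.INTER_CUBIC);cv2.imwrite("pics/sc12_z.png",a)
E
```

```text
time_s: 24.45
position: [0.5832, -0.1179, 0.2737]
tool_rot: [[-0.224, -0.001, 0.975], [-0.975, 0.001, -0.224], [-0.001, -1.0, -0.001]]
ft_force: [-1.0, 0.6, 0.3]
grip_width: 0.0001
```

View pics/sc12_z.png

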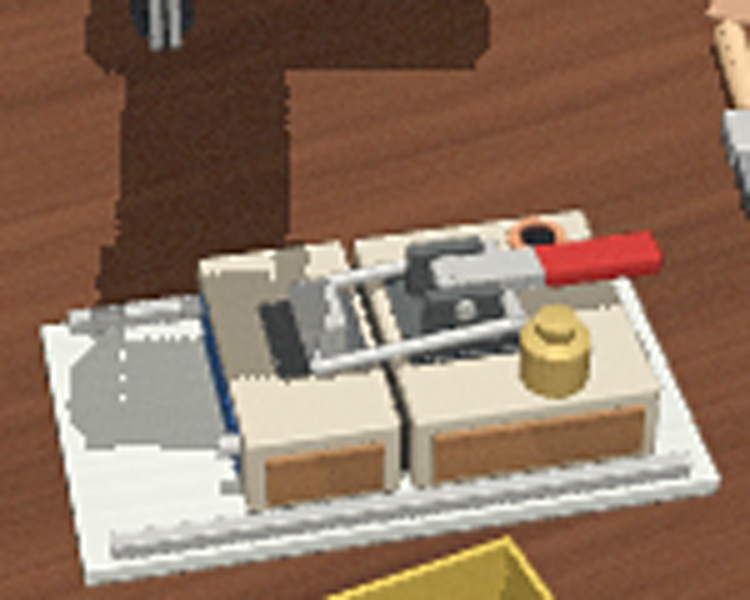

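View pics/wrist12.png

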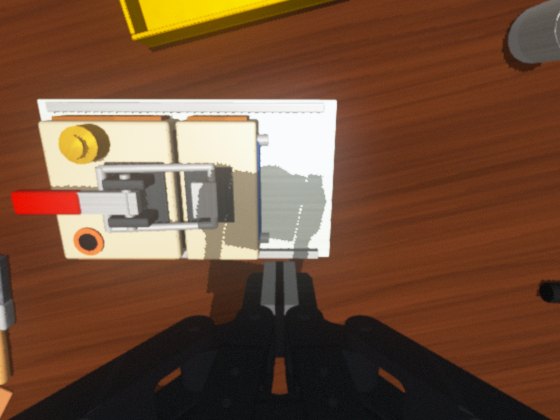

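View pics/scene12.png

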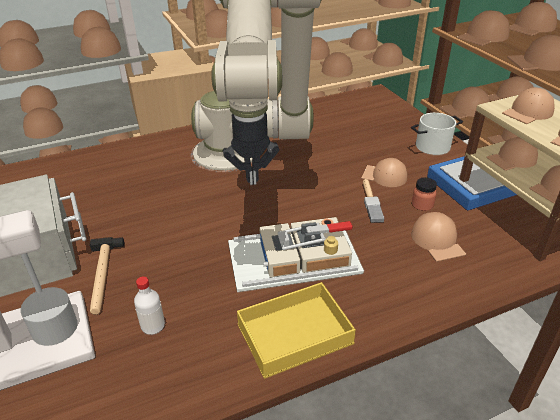

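The lever lies level, the bar is in the keeper and the halves are shut. The weight and bystanders sit at the same pixels as before. The arm is clear, so I'll hand it in.

```bash
python3 -c "
from rig import env
print(env.close_job())"
```

```text
the job is handed in; nothing more can be done
None
```

The mould is shut and latched, and I handed the job in at about 25 s of the 64 s allowed.

- **Closing the half:** I pushed the sliding half in until the force rose from about 5.5 N to 12–14 N, which is the seal, then let go.
- **Opening the lever:** I opened the red lever against its stop. The push reached about 25 N there, more than was needed but under the 40 N limit.
- **Hooking the loop:** I tipped the loop past vertical and it dropped on its own. Before I closed the lever, the bar measured at y ≈ -54 mm and about 68 mm above the bench, just beyond the keeper's lip.
- **Locking:** I swung the lever back, reading at most about 9–10 N, and it snapped over its toggle point. A light press of about 8 N met the lever's level stop at z = 0.095 m.

In the last pictures, taken with the arm clear, the lever lies level, the bar is behind the keeper and the halves are closed up. The brass weight and the bystanders visible in the scene picture looked unmoved; I compared them by eye and did not measure them. No final check failed. My early position estimates for the mould disagreed by about 5 mm between cameras, so I found the contacts by force instead.

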